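# Lever fruit dispenser: let the orange out, ease the lid shut

## Task

Let the patient's orange out of the fruit dispenser: press its green lever all the way down with the fingertips so that the clear lid swings open, and keep it down until the orange has rolled out and lies still at the end of the chute. Then let the lever come up gently under the fingers until the lid is fully shut, without letting it slam, and take the hand away. Work by the lever only: grasp nothing, do not touch the lid or the orange, and leave the other things on the table where they are.

Things in the scene. Friction and masses are not known exactly. Their poses are not given: they have to be found in the camera images.
- dispenser: White fruit dispenser fixed to the table, 300 long (x), 104 wide (y), 175 mm high. Origin on the table below the axle, z up; +x points along the chute, away from the lever; y is parallel to the axle. Hopper at x 0 to 145 mm; its floor slopes 10 degrees down to +x and runs on as an open chute to an end wall at x = 290 mm, 70 mm high. Position and yaw (within 0.65 rad) vary.
- axle (a point): Centre of the axle, 170 mm straight above the dispenser's origin. Lever and lid rock together about this point, about the dispenser's y axis.
- lever_pad (a point): Centre of the top face of the green paddle (45 mm along the lever, 60 wide, 12 thick) on two bars, 140 mm from the axle on the side away from the chute. Lid shut: x = -125, y = 0 mm in the dispenser's frame, 233 mm above the table, sloping 0.42 rad (outer end higher). Level at half stroke; fully pressed it is 115 mm lower. Free space above and below. It turns with the lever.
- lever (a joint): Turn of lever and lid about the axle, rad: 0 = lid shut, lever up; grows as the paddle is pressed; stop at 0.85 = lever fully down, lid wide open. No spring, hardly any damping: the lid's weight brings the lever up, pressing on the finger with about 1 to 4 N; if let go, the lid falls and slams.
- lid: Clear plastic lid with a green front edge, 155 x 106 mm, joined rigidly to the lever; its 92 mm deep front skirt stops the orange. Origin on the axle; with the lid shut it lies level along the dispenser's +x. Not to be touched.
- orange: The orange, a ball of 65 mm diameter, about 150 g, at first resting in the hopper behind the lid's skirt. It rolls out under the skirt once the lever is past about 0.25 rad and reaches the end of the chute in about 1 s. Its origin is a point on its skin and turns with it.
- orange_center (a point): Centre of the orange. When delivered it rests against the end wall, at x about 255 mm in the dispenser's frame, about 73 mm above the table.
- paper_cup: Bystander: white paper cup, 72 mm across, 90 mm high, standing near the dispenser; origin under its centre.
- pill_bottle: Bystander: white pill bottle, 52 mm across, 95 mm high, blue cap, near the dispenser; origin under its centre.
- tumbler: Bystander: drinking glass, 74 mm across, 95 mm high, near the dispenser; origin under its centre.
- bowl_cover: Bystander: grey plastic bowl cover, 132 mm disc, 18 mm high, lying beside the chute; origin under its centre.
- soup_bowl: Bystander: white bowl, 130 mm across, 60 mm high, to the left; origin under its centre.
- spoon: Bystander: steel spoon, 180 mm long, lying to the right; origin under its middle.

How it is judged:
On the way, in this order (a step that is already met when the one before it is completed fails the run):
1. the lever is pressed down (past 0.7 rad of 0.85) and held there with the orange lying still at the end of the chute (value of joint lever above 0.7 rad and x of orange_center in the frame of dispenser between 0.225 and 0.275 m and y of orange_center in the frame of dispenser between -0.046 and 0.046 m and height (world z) of orange_center below 0.1 m and linear speed of orange below 0.05 m/s), for 0.2 s.
2. the lid is shut again (value of joint lever below 0.03 rad), for 0.2 s.
At the end, for the whole second after the job is handed in: The lid is shut (lever below 0.03 rad) and at rest, and the orange lies still in the end of the chute (its centre 225 to 275 mm along the chute from the axle) (value of joint lever below 0.03 rad and velocity of joint lever between -0.05 and 0.05 rad/s and x of orange_center in the frame of dispenser between 0.225 and 0.275 m and y of orange_center in the frame of dispenser between -0.046 and 0.046 m and height (world z) of orange_center below 0.1 m and linear speed of orange below 0.05 m/s); the robot touches nothing.
It fails at once if the lid slams: it is falling faster than 2 rad/s (about 0.28 m/s at the paddle) in the last 0.25 rad (value of joint lever below 0.25 rad and velocity of joint lever below -2 rad/s).
It fails at once if the lid is touched (contact force between any of the fingers, the arm and lid above 0.5 N).
It fails at once if the orange is touched by the robot (contact force between any of the fingers, the arm and orange above 0.3 N).
It fails at once if the orange is lifted or thrown out of the dispenser (height (world z) of orange_center above 0.15 m or height (world z) of orange_center below 0.055 m).
It fails at once if a bystander (cup, pill bottle, tumbler, bowl cover, soup bowl or spoon) is moved more than 20 mm or lifted (distance of any of paper_cup, pill_bottle, tumbler, bowl_cover, soup_bowl, spoon from where it was at the start of the episode above 0.02 m).
It also fails if it takes over 42 s, if anything falls off the work surface, if the arm or the gripper's body presses on something with over 40 N, if the wrist force passes 120 N, or if a joint passes its speed limit or range.

## Robot

A 7-joint arm with a two-finger parallel gripper is mounted at the origin on the work surface. World frame = base frame: x ahead of the robot, y to its left, z up, the work surface at z = 0. Lengths are in m, angles in rad, forces in N, time in s.
With the tool pointing down it reaches from about 0.4 to 0.85 m from the base axis. Payload 4.5 kg.
Tool frame: the origin (TCP) lies between the finger pads; the fingertips stand 11 mm ahead of it and the grasp point (between the pads) lies 8 mm behind it (r.tip_reach is the distance from the TCP to the fingertips, in m); x points along the fingers, y is the direction in which the jaws open and shut, and the axes are right-handed (so a half turn about x gives the same grasp; the last joint's range is limited). The gripper opens to 88 mm and grips with 3 to 60 N. Pads are 18 mm wide; open, the fingers measure 123 mm over their backs; the gripper's body (75 mm by 187 mm) begins 45 mm behind the grasp point.
Start: joints at [-1.182, 0.689, -0.195, 1.565, 0.157, 0.902, -0.215], TCP at [0.217, 0.586, 0.25] pointing down, gripper open.
Joint ranges: [-3.01, 3.01], [-0.46, 2.08], [-1.47, 1.51], [0.13, 2.56], [-1, 4.14], [0.04, 2.09], [-2.66, 2.66]. Speed limits (rad/s): [2.57, 2.57, 3.14, 3.14, 3.14, 3.14, 3.14].

## Interface

Orientations are given as a unit quaternion [x, y, z, w].
In Python, from plant import r gives the robot as it stands.
- The arm moves only by the tool drive_tool, never from a script. Its argument "deltas" is a list of rows, each a list of 3 entries, a list of its own where there are three numbers: the turn, a rotation vector about the tool's x, y, z in degrees, then the shift along the tool's x, y, z in cm, then the finger opening in cm, from 0 to 8.81. A call has 1 to 12 rows; each row shifts and turns the commanded pose from where the row before left it, along the tool's axes as they then stand; what a row does not reach is not made up. A row lasts 1/12 s, in which the tool goes at most 41.7 mm and 7.16 degrees, less where a joint would pass 70% of its speed; a pose out of reach is approached as far as the arm can. A call is refused whole if a number of a shift passes 4.17 or a number of a turn 7.16, either way. A call with a gripper value outside its range is refused whole. The fingers move at their own pace and stop on an object; "force" is the grip in N (left out, the last holds). Time passes only in rows, so rows that do not move let the fingers close. It gives the time, the measured TCP pose, the force and the opening at its end, in the units of the state.
- r.get_state(): the state, without advancing time (a new reading comes with each control period).
- r.snapshot(name): name is "scene" or "top" or "wrist"; returns a dict with "color" (384x512x3 uint8, red, green, blue), "fov_y" (degrees; the focal length in pixels is half the picture's height over the tangent of half this angle, whatever the lens; pixels are square), "cx", "cy" (the principal point, pixels), "extrinsics" (4x4, takes a point from world to camera coordinates); the wrist camera has in their place "tool_from_camera" (4x4, takes a point from camera to tool coordinates, whose origin is the TCP and whose axes are the tool frame's). Camera axes: x right, y up, looking along -z (the intrinsics and any distortion apply to the point x, -y, -z); pixel columns grow to the right and rows downward; lengths in m; the calibration is good to about 2 mm. A picture is of the moment at which its call begins: read the wrist's pose just before it. There is no depth.
- r.finish_job(): hands the job in, once; it reports no verdict.
The state is a dict: "clock": time; "q": joint angles; "qd": joint speeds; "joint_torque": joint torques, N m; "tool_pos": TCP position; "eef_rot": TCP orientation; "contact_force": force on the tool from outside, world axes, zero at the start; "moment": the same for the moment, N m; "opening": opening from 0.0 (shut) to 1.0 (fully open).
Only numpy, scipy, OpenCV 4.12 (cv2) and the standard library are available. Lean on these libraries where they do the work, as an engineer would, in place of code of your own. Each camera call takes 0.05 s, during which the arm holds its last target. There are 200 camera calls.

## Working session

There is one attempt and no reset: what is moved stays moved. The work goes in short steps, Python scripts to look and compute and a tool call to move; the robot and the scene stay as the last step left them, time stands still between calls to the robot, and variables do not carry over. Pictures are saved under pics/ and viewed, about 8 in all and at most 12, crops included, and the job is handed in when it is done.

Besides the shell and the picture viewer there is one more tool, called as a command line: name --argument value ..., lists and objects as JSON in quotes. drive_tool: Moves the arm, as the interface text tells. Its arguments: {"type":"object","properties":{"deltas":{"type":"array","items":{"type":"array"}},"force":{"type":"number"}},"required":["deltas"]}

```bash
mkdir -p pics; python3 - <<'E'
from plant import r
import cv2,json,pickle
s=r.get_state();print(s['clock'],s['tool_pos'],s['eef_rot'],s['contact_force'],s['opening'],r.tip_reach)
for n in("scene","top"):
    d=r.snapshot(n);pickle.dump(d,open(n+'.pkl','wb'))
    print(n,d['fov_y'],d['cx'],d['cy'],d['extrinsics'],[k for k in d])
    cv2.imwrite(f'pics/{n}1.png',cv2.resize(d['color'][:,:,::-1],(800,600),interpolation=cv2.INTER_CUBIC))
E
```

```text
0.0 [0.21695475 0.58547791 0.24890846] [ 0.12410019  0.69608248 -0.12539628  0.69594834] [-0.31906287 -0.38318582 -0.13630945] 1.001641709310414 0.011
scene 56.231876514540104 254.14619282759475 189.3218288705618 [[-7.55736139e-01  6.54875821e-01 -7.40148200e-04  4.01247358e-01]
 [-4.14794456e-01 -4.77803581e-01  7.74370258e-01  1.20700001e-01]
 [ 5.06762713e-01  5.85526599e-01  6.32732293e-01 -1.89400244e+00]
 [ 0.00000000e+00  0.00000000e+00  0.00000000e+00  1.00000000e+00]] ['color', 'fov_y', 'cx', 'cy', 'extrinsics']
top 46.012177906495396 262.0307532732319 189.2788285892222 [[-0.02870158 -0.99957137  0.00577004  0.02205051]
 [ 0.99352299 -0.02789204  0.11015488 -0.56598083]
 [-0.10994673  0.00889429  0.99389768 -1.75003357]
 [ 0.          0.          0.          1.        ]] ['color', 'fov_y', 'cx', 'cy', 'extrinsics']
```

View pics/top1.png

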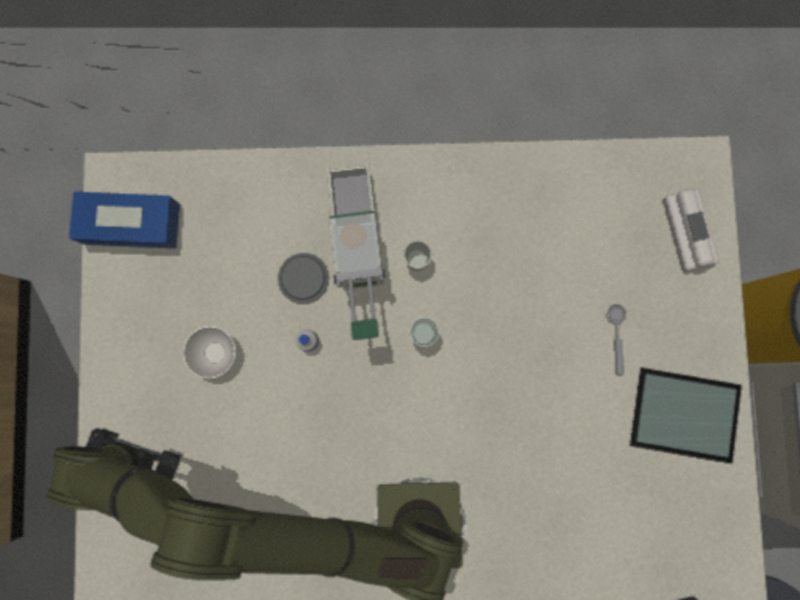

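View pics/scene1.png

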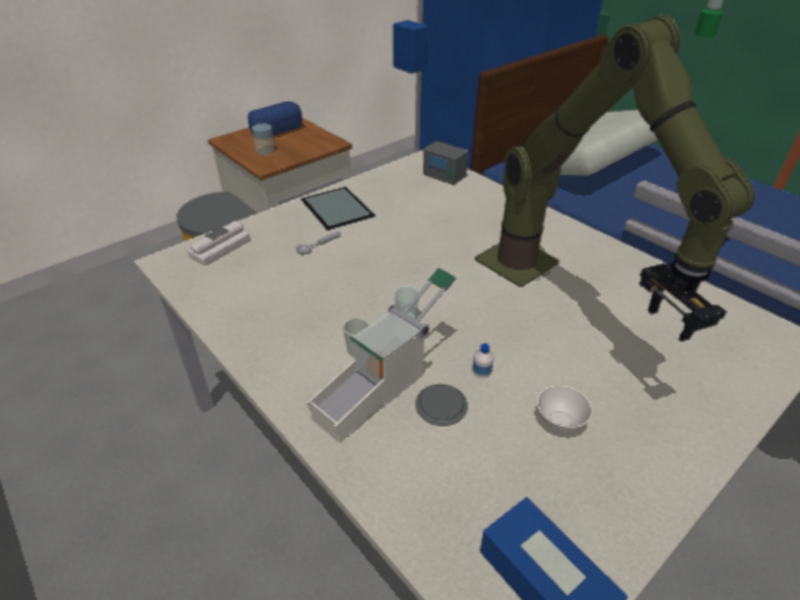

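The top view shows the paddle at about (365,329), the chute end at (350,170), the bottle at (307,341) and the cup or glass at (425,333). The scene view shows the lid shut. I'll enlarge a crop for a finer fix.

```bash
python3 - <<'E'
import pickle,cv2
d=pickle.load(open('top.pkl','rb'));c=d['color'][100:240,170:300,::-1]
cv2.imwrite('pics/crop.png',cv2.resize(c,None,fx=4.2,fy=4.2,interpolation=cv2.INTER_CUBIC))
E
```

```text
(no output)
```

View pics/crop.png

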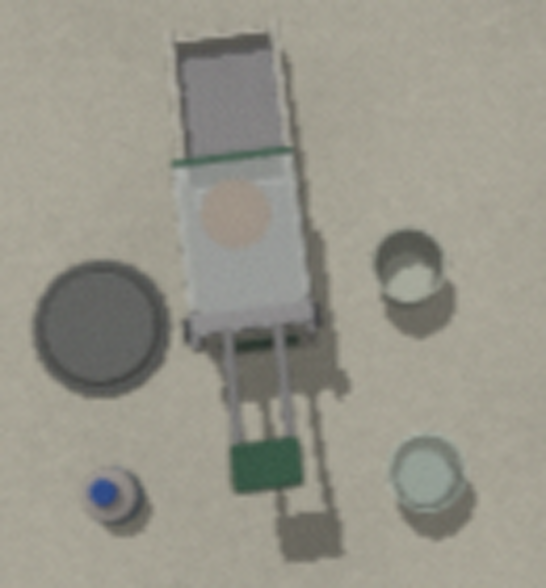

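The crop shows the paddle centre at (267,465), the lid's front edge running (173,162)–(292,150), and the chute end corners at (174,38) and (272,33). The bottle, glass, cup and cover are all clear of the paddle.

```bash
cat > h.py <<'E'
import numpy as np
from plant import r
from scipy.spatial.transform import Rotation as R
def proj(d,P):
    E=d['extrinsics'];p=E[:3,:3]@P+E[:3,3];f=192/np.tan(np.radians(d['fov_y']/2))
    return np.array([d['cx']+f*p[0]/-p[2],d['cy']-f*p[1]/-p[2]])
def d2w(v,P): # v = x,y,yaw
    return np.array([*(v[:2]+R.from_euler('z',v[2]).as_matrix()[:2,:2]@P[:2]),P[2]])
def togo(target,yjaw,s=None):
    """shift (cm) & turn (deg) in present tool axes to tip-down pose with jaw yaw yjaw"""
    s=s or r.get_state();T=R.from_quat(s['eef_rot']).as_matrix()
    x=np.array([0,0,-1.]);best=None
    for k in(0,np.pi):
        y=np.array([np.cos(yjaw+k),np.sin(yjaw+k),0]);G=np.c_[x,y,np.cross(x,y)]
        rv=R.from_matrix(T.T@G).as_rotvec(degrees=True)
        if best is None or np.linalg.norm(rv)<np.linalg.norm(best):best=rv
    return 100*T.T@(np.array(target)-s['tool_pos']),best,T
E
python3 - <<'E'
from h import *;import pickle
from scipy.optimize import least_squares
np.set_printoptions(precision=4,suppress=True)
d=pickle.load(open('top.pkl','rb'))
pts=[((267,465),(-.125,0,.233)),((173,162),(.155,.053,.175)),((292,150),(.155,-.053,.175)),((174,38),(.298,.05,.07)),((272,33),(.298,-.05,.07))]
px=lambda c:np.array(c)/4.2+[170,100]-.4
res=lambda v:np.concatenate([proj(d,d2w(v,np.array(P)))-px(c) for c,P in pts])
s=least_squares(res,[.6,.15,.05]);v=s.x;print(v,s.fun);np.save('v.npy',v)
for n,p in dict(pre=(-.132,0,.29),down=(-.132,0,.11)).items():print(n,d2w(v,np.array(p)))
sh,rv,T=togo(d2w(v,np.array((-.132,0,.29))),v[2]+np.pi/2);print(sh,rv);print(T);print(r.get_state()['q'])
E
```

```text
[0.5936 0.1225 0.0969] [-0.0834  1.214  -0.2066  0.3288  0.2032 -0.3313 -0.927   0.2268  1.0288
 -1.6448]
pre [0.4623 0.1097 0.29  ]
down [0.4623 0.1097 0.11  ]
[ -4.0359 -36.1076  39.5285] [-25.8732  -0.0138   0.0959]
[[-0.0004  0.3473  0.9378]
 [-0.0016  0.9378 -0.3473]
 [-1.     -0.0017  0.0001]]
[-1.1822  0.6899 -0.1945  1.5662  0.1573  0.9025 -0.2151]
```

drive_tool --deltas '[[[-6.5,0,0],[-1,0,0],0],[[-6.5,0,0],[-1,0,0],0],[[-6.5,0,0],[-1,0,0],0],[[-6.4,0,0],[-1,0,0],0],[[0,0,0],[0,-2.5,1],0],[[0,0,0],[0,-2.5,1],0],[[0,0,0],[0,-2.5,1],0],[[0,0,0],[0,-2.5,1],0],[[0,0,0],[0,-2.5,1],0],[[0,0,0],[0,-2.5,1],0],[[0,0,0],[0,-2.5,1],0],[[0,0,0],[0,-2.5,1],0]]' --force 20

```text
clock: 1.1
tool_pos: [0.3165, 0.3933, 0.2895]
eef_rot: [-0.035, 0.706, 0.034, 0.706]
contact_force: [0.3, -0.2, -0.5]
opening: 0.112
```

drive_tool --deltas '[[[0,0,0],[0,-2.5,1],0],[[0,0,0],[0,-2.5,1],0],[[0,0,0],[0,-2.5,1],0],[[0,0,0],[0,-2.5,1],0],[[0,0,0],[0,-2.5,1],0],[[0,0,0],[0,-2.5,1],0],[[0,0,0],[0,-2.5,1],0],[[0,0,0],[0,-2.5,1],0],[[0,0,0],[0,-2.5,1],0],[[0,0,0],[0,-2.5,1],0],[[0,0,0],[0,0,0],0]]'

```text
clock: 2.02
tool_pos: [0.442, 0.1497, 0.2891]
eef_rot: [-0.033, 0.707, 0.03, 0.706]
contact_force: [0.3, -0.2, -0.7]
opening: 0.007
```

```bash
python3 - <<'E'
from h import *;import cv2,pickle
np.set_printoptions(precision=3,suppress=True)
v=np.load('v.npy');s=r.get_state()
print(s['clock'],s['tool_pos'],s['opening'],s['contact_force'],*togo(d2w(v,np.array((-.132,0,.27))),v[2]+np.pi/2,s)[:2])
w=r.snapshot('wrist');T=R.from_quat(s['eef_rot']).as_matrix()
f=192/np.tan(np.radians(w['fov_y']/2));C=w['tool_from_camera'];print(C)
def pw(P):
    p=T.T@(P-s['tool_pos']);p=C[:3,:3].T@(p-C[:3,3]);return np.array([w['cx']-f*p[0]/p[2],w['cy']+f*p[1]/p[2]])
im=w['color'][:,:,::-1].copy()
for x,z in((-.1455,.224),(-.1045,.242)): pass
for x,z in((-.1045,.224),(-.1455,.242)):
  for y in(-.03,.03):
    q=pw(d2w(v,np.array((x,y,z))));print(q);cv2.circle(im,tuple(int(a) for a in q),3,(0,0,255),-1)
cv2.imwrite('pics/w1.png',im)
E
```

```text
2.0167 [0.442 0.15  0.289] 0.006746641395395123 [ 0.26  -0.214 -0.659] [ 1.929 -4.155  1.665] [-0.488 -0.025  0.226]
[[-0.     0.296 -0.955 -0.136]
 [ 1.    -0.    -0.    -0.   ]
 [-0.    -0.955 -0.296 -0.076]
 [ 0.     0.     0.     1.   ]]
[153.345 272.423]
[236.281 271.99 ]
[138.205 229.982]
[233.373 229.408]
```

View pics/w1.png

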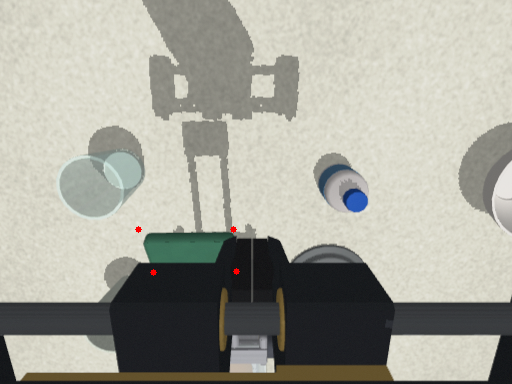

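The wrist view shows the paddle's outer-left corner at (146,234), against a predicted (138,230). The fit is therefore good to about 5 mm. I'll move over the paddle and descend.

drive_tool --deltas '[[[-0.5,0,0],[0,-1.5,0.7],0],[[0,0,0],[0,-1.5,0.7],0],[[0,0,0],[0,-0.9,0.45],0],[[0,0,0],[1,0,0],0],[[0,0,0],[1,0,0],0],[[0,0,0],[0,0,0],0],[[0,0,0],[0,0,0],0]]'

```text
clock: 2.65
tool_pos: [0.4617, 0.1196, 0.2695]
eef_rot: [-0.038, 0.707, 0.038, 0.706]
contact_force: [0.6, 0.5, -0.7]
opening: 0.005
```

drive_tool --deltas '[[[0,0,0],[0.5,0,0],0],[[0,0,0],[0.5,0,0],0],[[0,0,0],[0.5,0,0],0],[[0,0,0],[0.5,0,0],0],[[0,0,0],[0.5,0,0],0],[[0,0,0],[0.5,0,0],0],[[0,0,0],[0,0,0],0],[[0,0,0],[0,0,0],0]]'

```text
clock: 3.32
tool_pos: [0.4625, 0.1189, 0.2395]
eef_rot: [-0.037, 0.706, 0.038, 0.706]
contact_force: [-0.8, 0.8, 0.3]
opening: 0.002
```

```bash
python3 - <<'E'
from h import *;import cv2
np.set_printoptions(precision=3,suppress=True)
v=np.load('v.npy');s=r.get_state()
print(s['clock'],s['tool_pos'],s['contact_force'],*togo(d2w(v,np.array((-.130,0.003,.133))),v[2]+np.pi/2,s)[:2])
a=r.snapshot('scene')['color'][150:290,190:330,::-1]
b=r.snapshot('wrist')['color'][150:340,100:420,::-1]
a=cv2.resize(a,(400,400),interpolation=cv2.INTER_CUBIC);b=cv2.resize(b,(400,237))
cv2.imwrite('pics/c1.png',np.hstack([a,np.vstack([b,np.zeros((163,400,3),np.uint8)])]))
E
```

```text
3.3167 [0.463 0.119 0.239] [-0.795  0.814  0.325] [10.645 -0.609  0.078] [ 0.52   0.003 -0.01 ]
```

View pics/c1.png

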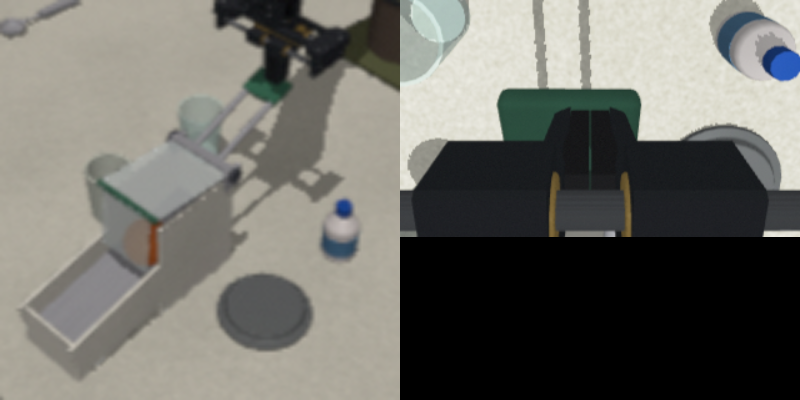

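Contact has begun at z≈0.239. The wrist crop puts the fingers on the paddle, about 9 mm to +y of its centre. I'll press down and centre them on the way.

drive_tool --deltas '[[[0,0,0],[0.6,-0.1,0],0],[[0,0,0],[0.6,-0.1,0],0],[[0,0,0],[0.6,-0.1,0],0],[[0,0,0],[0.6,-0.1,0],0],[[0,0,0],[0.6,-0.1,0],0],[[0,0,0],[0.6,-0.1,0],0],[[0,0,0],[0.6,-0.1,0],0],[[0,0,0],[0.6,0,0],0],[[0,0,0],[0.6,0,0],0],[[0,0,0],[0.6,0,0],0],[[0,0,0],[0.6,0,0],0],[[0,0,0],[0.6,0,0],0]]'

```text
clock: 4.42
tool_pos: [0.4632, 0.1116, 0.1671]
eef_rot: [-0.037, 0.706, 0.037, 0.706]
contact_force: [-0.5, -0.0, 2.6]
opening: 0.005
```

drive_tool --deltas '[[[0,0,0],[0.5,0,0],0],[[0,0,0],[0.5,0,0],0],[[0,0,0],[0.5,0,0],0],[[0,0,0],[0.5,0,0],0],[[0,0,0],[0.5,0,0],0],[[0,0,0],[0.3,0,0],0],[[0,0,0],[0.2,0,0],0],[[0,0,0],[0,0,0],0],[[0,0,0],[0,0,0],0],[[0,0,0],[0,0,0],0],[[0,0,0],[0,0,0],0],[[0,0,0],[0,0,0],0]]'

```text
clock: 5.42
tool_pos: [0.4628, 0.1118, 0.1378]
eef_rot: [-0.038, 0.706, 0.038, 0.706]
contact_force: [-0.4, 0.3, 1.4]
opening: 0.004
```

drive_tool --deltas '[[[0,0,0],[0.2,0,0],0],[[0,0,0],[0,0,0],0],[[0,0,0],[0,0,0],0],[[0,0,0],[0,0,0],0],[[0,0,0],[0,0,0],0],[[0,0,0],[0,0,0],0],[[0,0,0],[0,0,0],0],[[0,0,0],[0,0,0],0],[[0,0,0],[0,0,0],0],[[0,0,0],[0,0,0],0],[[0,0,0],[0,0,0],0],[[0,0,0],[0,0,0],0]]'

```text
clock: 6.42
tool_pos: [0.4632, 0.1119, 0.1357]
eef_rot: [-0.037, 0.706, 0.037, 0.706]
contact_force: [-0.2, -0.2, 1.1]
opening: 0.003
```

```bash
cat > look.py <<'E'
from h import *;import cv2,sys
np.set_printoptions(precision=3,suppress=True)
v=np.load('v.npy');s=r.get_state()
print(s['clock'],s['tool_pos'],s['contact_force'],*togo(d2w(v,np.array((-.130,0,.133))),v[2]+np.pi/2,s)[:2])
a=r.snapshot('scene')['color'][150:290,190:330,::-1]
b=r.snapshot('top')['color'][90:230,170:310,::-1]
cv2.imwrite(sys.argv[1],np.hstack([cv2.resize(i,(400,400),interpolation=cv2.INTER_CUBIC) for i in(a,b)]))
E
python3 look.py pics/c2.png
```

```text
6.4167 [0.463 0.112 0.136] [-0.193 -0.2    1.13 ] [ 0.273 -0.205  0.084] [ 0.521  0.012 -0.007]
```

View pics/c2.png

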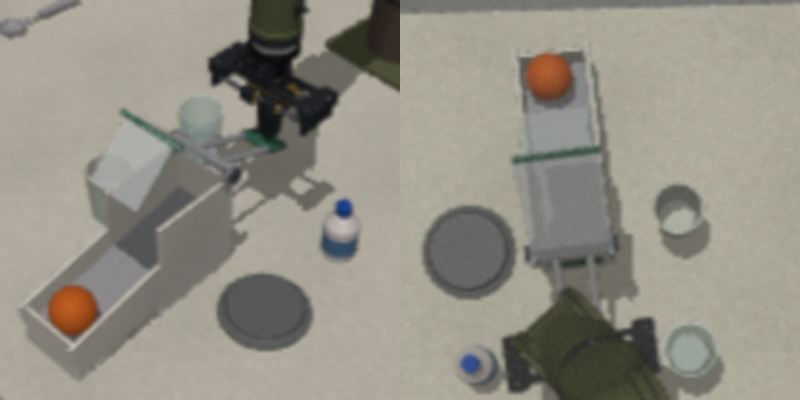

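Left panel: the lid is open and the orange rests at the end wall, (72,310). I'll press to the stop, hold, then raise slowly.

drive_tool --deltas '[[[0,0,0],[0.15,0,0],0],[[0,0,0],[0.15,0,0],0],[[0,0,0],[0,0,0],0],[[0,0,0],[0,0,0],0],[[0,0,0],[0,0,0],0],[[0,0,0],[0,0,0],0],[[0,0,0],[0,0,0],0],[[0,0,0],[0,0,0],0],[[0,0,0],[0,0,0],0],[[0,0,0],[0,0,0],0]]'

```text
clock: 7.35
tool_pos: [0.4631, 0.1118, 0.1327]
eef_rot: [-0.037, 0.706, 0.037, 0.706]
contact_force: [0.5, 0.0, 2.3]
opening: 0.008
```

drive_tool --deltas '[[[0,0,0],[-0.2,0,0],0],[[0,0,0],[-0.4,0,0],0],[[0,0,0],[-0.5,0,0],0],[[0,0,0],[-0.5,0,0],0],[[0,0,0],[-0.5,0,0],0],[[0,0,0],[-0.5,0,0],0],[[0,0,0],[-0.5,0,0],0],[[0,0,0],[-0.5,0,0],0],[[0,0,0],[-0.5,0,0],0],[[0,0,0],[-0.5,0,0],0],[[0,0,0],[-0.5,0,0],0],[[0,0,0],[-0.5,0,0],0]]'

```text
clock: 8.35
tool_pos: [0.4632, 0.1119, 0.1893]
eef_rot: [-0.037, 0.706, 0.037, 0.706]
contact_force: [-0.9, 0.4, 2.8]
opening: 0.005
```

drive_tool --deltas '[[[0,0,0],[-0.4,0,0],0],[[0,0,0],[-0.4,0,0],0],[[0,0,0],[-0.4,0,0],0],[[0,0,0],[-0.4,0,0],0],[[0,0,0],[-0.4,0,0],0],[[0,0,0],[-0.4,0,0],0],[[0,0,0],[-0.4,0,0],0],[[0,0,0],[-0.4,0,0],0],[[0,0,0],[-0.3,0,0],0],[[0,0,0],[-0.3,0,0],0],[[0,0,0],[-0.3,0,0],0],[[0,0,0],[-0.3,0,0],0]]'

```text
clock: 9.35
tool_pos: [0.463, 0.1118, 0.2329]
eef_rot: [-0.037, 0.706, 0.037, 0.706]
contact_force: [2.2, 0.6, 1.4]
opening: 0.006
```

drive_tool --deltas '[[[0,0,0],[-0.2,0,0],0],[[0,0,0],[-0.2,0,0],0],[[0,0,0],[-0.2,0,0],0],[[0,0,0],[-0.2,0,0],0],[[0,0,0],[-0.2,0,0],0],[[0,0,0],[-0.2,0,0],0],[[0,0,0],[-0.2,0,0],0],[[0,0,0],[-0.2,0,0],0],[[0,0,0],[-0.2,0,0],0],[[0,0,0],[-0.2,0,0],0],[[0,0,0],[-0.2,0,0],0],[[0,0,0],[-0.2,0,0],0]]'

```text
clock: 10.35
tool_pos: [0.4623, 0.1116, 0.2566]
eef_rot: [-0.038, 0.707, 0.037, 0.705]
contact_force: [0.2, 0.7, 0.2]
opening: 0.004
```

Contact force has gone to about zero, so I'll take the hand away: up, then back towards the robot.

drive_tool --deltas '[[[0,0,0],[-0.5,0,0],0],[[0,0,0],[-1,0,0],0],[[0,0,0],[-1.5,0,0],0],[[0,0,0],[-1.5,0,0],0],[[0,0,0],[-1.5,0,0],0],[[0,0,0],[0,2,0],0],[[0,0,0],[0,2.5,0],0],[[0,0,0],[0,2.5,0],0],[[0,0,0],[0,2.5,0],0],[[0,0,0],[0,2,0],0],[[0,0,0],[0,0,0],0],[[0,0,0],[0,0,0],0]]'

```text
clock: 11.35
tool_pos: [0.4503, 0.2269, 0.3167]
eef_rot: [-0.038, 0.706, 0.038, 0.706]
contact_force: [-0.3, 0.1, 0.2]
opening: 0.004
```

```bash
python3 look.py pics/c3.png
```

```text
11.35 [0.45  0.227 0.317] [-0.283  0.072  0.222] [ 18.373 -11.777   0.131] [ 0.667 -0.04   0.006]
```

View pics/c3.png

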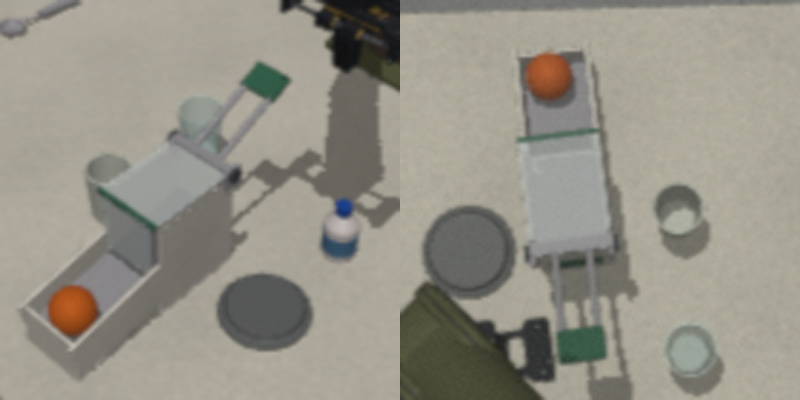

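The lid is shut with the lever up. The orange is at the end wall (72,310), the hand is clear, and the bystanders haven't moved.

```bash
python3 -c "
from plant import r
print(r.finish_job())"
```

```text
the job is handed in; nothing more can be done
None
```

The orange is out and the lid is shut again. I pressed the green lever down to its stop with closed fingertips and held it until the orange lay still against the end wall. Then I let the lever up at 60 mm/s, slowing to 24 mm/s near the top, took the hand away, and handed the job in at about 11.5 s.

- **Final pictures:** The lid looks shut, with the lever up as at the start. The orange lies at the end of the chute, the cup, bottle, glass and bowl cover near the dispenser look unmoved, and the hand is clear.
- **Forces:** The last reading on the tool was about 0.4 N, which is noise level. The highest I read while pressing or raising the lever was about 3 N.
- **Not measured:** I judged the lever angle from the pictures and the fingertip height, because there is no direct reading of it. The bowl and spoon were outside or only partly in the last pictures; the arm went nowhere near the spoon and passed well above the bowl.
- **One disagreement:** My position fit and the wrist camera differed by about 5 mm sideways on the paddle. I corrected the fingers towards its centre during the press.

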